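Change over the biscuit trays

TASK

First push the tray of bare brown biscuits fully home in its frame; then hook a fingertip behind the lip of the tray of white-iced biscuits and draw it out along its rails as far as it goes. Work gently with the fingertips only, easing off as soon as a tray meets its stop: grip and lift nothing, touch none of the biscuits (the icing is wet) and leave them all lying on their trays, and leave the jar, the nozzle and the spatula where they are. Finish clear of everything.

Things in the scene. Friction and masses are not known exactly. Their poses are not given: they have to be found in the camera images.
- frame_iced: fixed aluminium runner frame, open at the top, that holds the tray of white-iced biscuits; 248 mm long, 200 mm wide over its two side rails, rails 42 mm high, back plate 60 mm high. Origin on the bench under the middle of its front end; x points back along the rails away from the robot side, y across to the left, z up
- tray_iced (a joint): how far the tray of white-iced biscuits is drawn out of its frame along the frame's -x, m: 0 fully home against the stop, 0.12 fully out against the front stop. It slides stiffly (a few N) and stays where it is left
- lip_iced (a point): on the tray of white-iced biscuits: green tray 225 x 178 mm, floor 30 mm above the bench; its front edge towards the robot is an upright lip 178 mm wide, 5 mm thick, top 55 mm above the bench. Point: middle of the lip's top edge on its inner (tray-side) face; x points back over the tray. At home 10 mm before the frame's front end. The floor is bare for at least 65 mm behind the lip
- frame_plain: fixed aluminium runner frame, open at the top, that holds the tray of bare brown biscuits; 248 mm long, 200 mm wide over its two side rails, rails 42 mm high, back plate 60 mm high. Origin on the bench under the middle of its front end; x points back along the rails away from the robot side, y across to the left, z up
- tray_plain (a joint): how far the tray of bare brown biscuits is drawn out of its frame along the frame's -x, m: 0 fully home against the stop, 0.12 fully out against the front stop. It slides stiffly (a few N) and stays where it is left
- lip_plain (a point): on the tray of bare brown biscuits: green tray 225 x 178 mm, floor 30 mm above the bench; its front edge towards the robot is an upright lip 178 mm wide, 5 mm thick, top 55 mm above the bench. Point: middle of the lip's top edge on its inner (tray-side) face; x points back over the tray. At home 10 mm before the frame's front end. The floor is bare for at least 65 mm behind the lip
- iced_biscuit0: white-iced (icing still wet) gingerbread biscuit lying loose on its tray, rounded oblong 80 x 44 mm, 13 mm thick, long axis x roughly along the tray; origin at the centre of its underside
- iced_biscuit1: white-iced (icing still wet) gingerbread biscuit lying loose on its tray, rounded oblong 80 x 44 mm, 13 mm thick, long axis x roughly along the tray; origin at the centre of its underside
- iced_biscuit2: white-iced (icing still wet) gingerbread biscuit lying loose on its tray, rounded oblong 80 x 44 mm, 13 mm thick, long axis x roughly along the tray; origin at the centre of its underside
- plain_biscuit0: bare brown gingerbread biscuit lying loose on its tray, rounded oblong 80 x 44 mm, 11 mm thick, long axis x roughly along the tray; origin at the centre of its underside
- plain_biscuit1: bare brown gingerbread biscuit lying loose on its tray, rounded oblong 80 x 44 mm, 11 mm thick, long axis x roughly along the tray; origin at the centre of its underside
- plain_biscuit2: bare brown gingerbread biscuit lying loose on its tray, rounded oblong 80 x 44 mm, 11 mm thick, long axis x roughly along the tray; origin at the centre of its underside
- sprinkle_jar: yellow jar with red cap standing on the bench, 54 mm across, 85 mm high; origin at the centre of its underside
- nozzle: steel piping nozzle, a cone 34 mm wide at the foot and 46 mm high, standing on the bench; origin at the centre of its underside
- palette_knife: small spatula lying on the bench, 250 mm long; origin under its middle, x from handle to blade
Mind the look-alikes: they are no part of the job. What is shaped like the plain_biscuit2 but black or red is not meant.

How it is judged:
By the outcome, as a careful person would: the job done as asked, in the order asked, and still so for the second after the job is handed in, with the robot touching nothing.
It also fails if it takes over 45 s, if anything falls off the work surface, if the arm or the gripper's body presses on something with over 40 N, if the wrist force passes 120 N, or if a joint passes its speed limit or range.

ROBOT

A 6-joint arm with a two-finger parallel gripper is mounted at the origin on the work surface. World frame = base frame: x ahead of the robot, y to its left, z up, the work surface at z = 0. Lengths are in m, angles in rad, forces in N, time in s.
With the tool pointing down it reaches from about 0.35 to 0.975 m from the base axis. Payload 4.9 kg.
Tool frame: the origin (TCP) lies at the very end of the fingers, on their centre line; the grasp point (between the pads) lies 19 mm behind it; z points along the fingers, y is the line along which they close (so a half turn about z gives the same grasp; the last joint's range is limited). The gripper opens to 85 mm and grips with 20 to 120 N. Pads are 22 mm wide; open, the fingers measure 114 mm over their backs; the gripper's body (76 mm by 85 mm) begins 54 mm behind the grasp point. The pads swing forward as they close: fully open they stand 13 mm farther back than shut.
Start: joints at [-1.246, 0.053, 1.613, -0, 1.476, -0.119], TCP at [0.268, -0.564, 0.231] pointing down, gripper open.
Joint ranges: [-3.01, 3.01], [-1.01, 2.22], [0.06, 2.58], [-1.02, 4.17], [0.09, 2.62], [-3.14, 3.14]. Speed limits (rad/s): [2.57, 2.57, 3.14, 3.14, 3.14, 3.14].

INTERFACE

Orientations are given as a rotation vector (axis times angle).
In Python, from station import ctrl, imaging gives the robot as it stands.
- The arm moves only by the tool play_rows, never from a script. Its argument "series" is a list of rows, each a list of 3 entries, a list of its own where there are three numbers: the opening, from 0 (shut) to 1 (fully open), then the shift along the tool's x, y, z each as a share of 0.05 m, from -1 to 1, then the turn, a rotation vector about the tool's x, y, z each as a share of 8 degrees, from -1 to 1. In form: [[grip, [dx, dy, dz], [ax, ay, az]], ...]. A call has 1 to 8 rows; each row shifts and turns the commanded pose from where the row before left it, along the tool's axes as they then stand; what a row does not reach is not made up. A row lasts 1/8 s, in which the tool goes at most 62.5 mm and 10.7 degrees, less where a joint would pass 70% of its speed; a pose out of reach is approached as far as the arm can. A call with a number of a shift or a turn outside -1 to 1 is refused whole. A call with a gripper value outside its range is refused whole. The fingers move at their own pace and stop on an object; "force" is the grip in N (left out, the last holds). Time passes only in rows, so rows that do not move let the fingers close. It gives the time, the measured TCP pose, the force, the opening and the grip force at its end, in the units of the state.
- ctrl.get_obs(): the state, without advancing time (a new reading comes with each control period).
- imaging.get_image(name): name is "scene" or "top" or "wrist"; returns a dict with "color" (400x640x3 uint8, blue, green, red), "fx", "fy", "cx", "cy" (pixels), "extrinsics" (4x4, takes a point from world to camera coordinates); the wrist camera has in their place "hand_eye" (4x4, takes a point from camera to tool coordinates, whose origin is the TCP and whose axes are the flange's). Camera axes: x right, y down, z forward; pixel columns grow to the right and rows downward; lengths in m; the calibration is good to about 2 mm. The wrist camera is an equidistant fisheye: a pixel r from the principal point sees the ray r / f radians off the axis. A picture is of the moment at which its call begins: read the wrist's pose just before it. There is no depth.
- ctrl.finish_job(): hands the job in; it is judged then, once.
The state is a dict: "t": time; "q": joint angles; "dq": joint speeds; "effort": joint torques, N m; "tool_pos": TCP position; "tool_rot": TCP orientation; "contact_force": force on the tool from outside, world axes, zero at the start; "wrist_torque": the same for the moment, N m; "opening": finger opening in m; "grip_force": force on a finger pad.
Only numpy, scipy, OpenCV 4.12 (cv2) and the standard library are available. Lean on these libraries where they do the work, as an engineer would, in place of code of your own. Each camera call takes 0.05 s, during which the arm holds its last target. There are 200 camera calls.

## Working session

There is one attempt and no reset: what is moved stays moved. The work goes in short steps, Python scripts to look and compute and a tool call to move; the robot and the scene stay as the last step left them, time stands still between calls to the robot, and variables do not carry over. Pictures are saved under pics/ and viewed, at most 10 in all, crops included, and the job is handed in when it is done.

Besides the shell and the picture viewer there is one more tool, called after ">>>" as name(argument=value, ...) on one line, values as JSON. play_rows: Moves the arm, as the interface text tells. Shift numbers are shares of 0.05 m and turn numbers shares of 8 degrees, none past 1 either way. Its arguments: {"type":"object","properties":{"series":{"type":"array"},"force":{"type":"number"}},"required":["series"]}

```bash
mkdir -p pics; python3 - <<'E'
from station import ctrl, imaging
import cv2,numpy as np
o=ctrl.get_obs();print({k:np.round(o[k],3).tolist() for k in o})
for n in("top","scene"):
    d=imaging.get_image(n);cv2.imwrite(f"pics/{n}0.png",d["color"]);print(n,[d[k] for k in("fx","fy","cx","cy")],np.round(d["extrinsics"],4).tolist())
E
```

```text
{'t': 0.0, 'q': [-1.246, 0.053, 1.614, -0.0, 1.476, -0.119], 'dq': [-0.001, -0.001, 0.001, -0.001, 0.0, 0.001], 'effort': [0.001, -39.368, -37.018, -0.0, 0.007, 0.0], 'tool_pos': [0.268, -0.564, 0.23], 'tool_rot': [-3.063, -0.691, 0.0], 'contact_force': [0.726, -1.318, -0.108], 'wrist_torque': [0.065, -0.015, -0.003], 'grip_force': 0.0, 'opening': 0.085}
top [423.5385479032984, 423.5385479032984, 322.45770384677684, 196.56596995423482] [[-0.0177, -0.9998, 0.0117, -0.0255], [-0.9829, 0.0152, -0.1836, 0.5908], [0.1834, -0.0148, -0.9829, 1.0256], [0.0, 0.0, 0.0, 1.0]]
scene [491.49052945774326, 491.49052945774326, 324.0847353969862, 203.67881301988515] [[-0.6841, 0.7293, 0.0113, 0.4073], [0.3942, 0.3828, -0.8355, -0.1573], [-0.6137, -0.5672, -0.5493, 1.8619], [0.0, 0.0, 0.0, 1.0]]
```

View pics/top0.png

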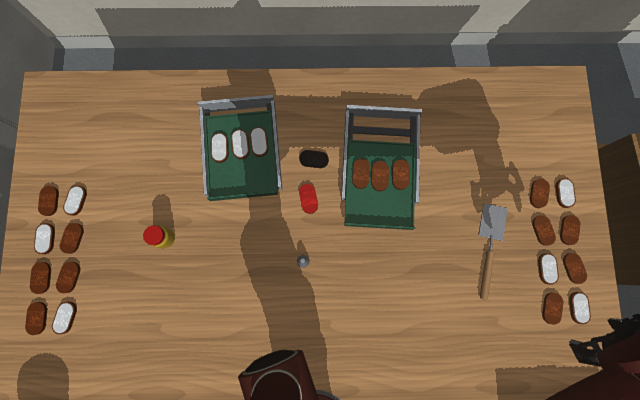

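View pics/scene0.png

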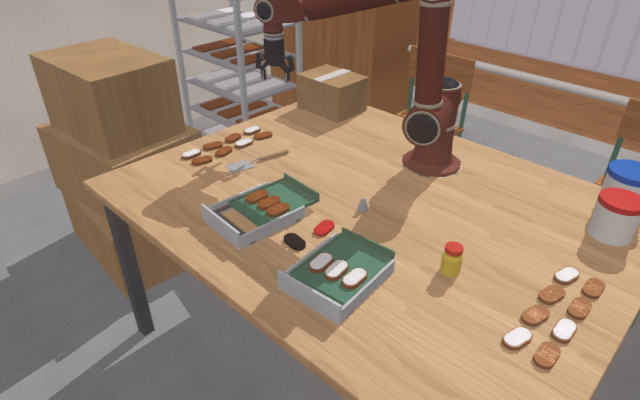

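The top view shows the iced tray (white biscuits about 219–259, 145) on the left, nearly home, with its lip at about y 197. The plain tray (brown biscuits about 361–401, 173) is on the right, partly drawn out, with its lip at about y 227. The black (313,158) and red (308,197) look-alikes lie between the frames. The nozzle is at (303,261), the jar at (155,237) and the spatula at (490,250). I'll enlarge to measure.

```bash
python3 - <<'E'
import cv2
i=cv2.imread("pics/top0.png")[90:240,190:430]
cv2.imwrite("pics/crop0.png",cv2.resize(i,None,fx=3.3333,fy=3.3333,interpolation=cv2.INTER_CUBIC))
E
```

```text
(no output)
```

View pics/crop0.png

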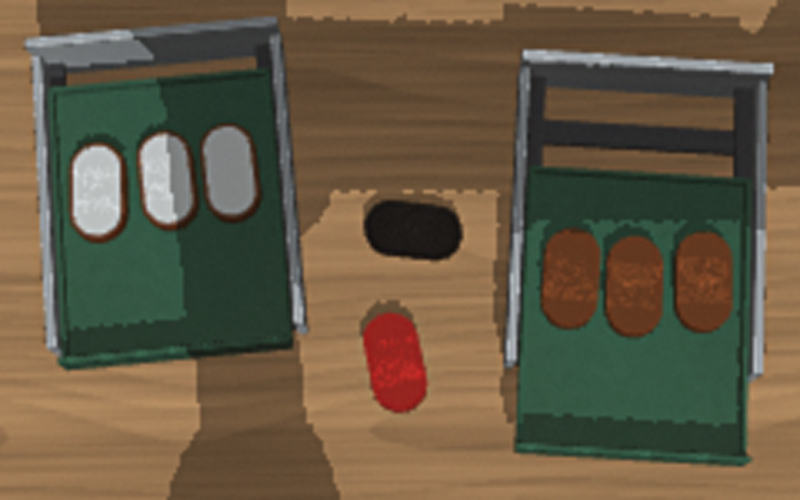

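```bash
cat > h.py <<'E'
import numpy as np
from scipy.spatial.transform import Rotation as R
T=np.array([[-0.0177,-0.9998,0.0117,-0.0255],[-0.9829,0.0152,-0.1836,0.5908],[0.1834,-0.0148,-0.9829,1.0256]])
C=-T[:,:3].T@T[:,3]
def w(u,v,z):
    d=T[:,:3].T@np.array([(u-322.458)/423.54,(v-196.566)/423.54,1]);return C+d*(z-C[2])/d[2]
E
python3 - <<'E'
from h import *
print(C)
c=lambda u,v,z:w(190+(u+.5)/3.3333-.5,90+(v+.5)/3.3333-.5,z)
for n,P in dict(iced=dict(lipL=(62,364,.055),lipR=(293,346,.055),frL=(53,350,.042),frR=(300,328,.042),bkL=(28,43,.06),bkR=(277,22,.06),bis=(98,240,.03),bis2=(170,228,.03)),
 plain=dict(lipL=(516,452,.055),lipR=(748,462,.055),frL=(511,365,.042),frR=(757,375,.042),bkL=(523,53,.06),bkR=(772,68,.06),bis=(633,335,.03))).items():
  Q={k:c(*v) for k,v in P.items()}
  print(n,{k:np.round(v[:2],3).tolist() for k,v in Q.items()})
  m=lambda a,b:(Q[a]+Q[b])/2
  f,b,l=m('frL','frR'),m('bkL','bkR'),m('lipL','lipR')
  a=(b-f)[:2]; s=(Q['lipL']-Q['lipR'])[:2]
  x=(b-f)[:2]/np.hypot(*a)
  print('front',f,'len',np.hypot(*a),'yaw',np.degrees(np.arctan2(a[1],a[0])),'lipyaw',np.degrees(np.arctan2(-s[0],s[1])),'w',np.hypot(*s),'lip',l,'lip ahead of front',(f-l)[:2]@x)
print(w(303,268,0))
o=R.from_rotvec([-3.063,-.691,0]).as_matrix();print(o.round(3))
E
```

```text
[ 0.39215093 -0.01929618  1.11683147]
iced {'lipL': [0.589, 0.255], 'lipR': [0.6, 0.079], 'frL': [0.602, 0.266], 'frR': [0.617, 0.075], 'bkL': [0.847, 0.289], 'bkR': [0.862, 0.092], 'bis': [0.693, 0.236], 'bis2': [0.702, 0.179]}
front [0.60961828 0.17022892 0.042     ] len 0.24560362890248882 yaw 4.671487189743766 lipyaw 3.6662181195073598 w 0.17612924347499054 lip [0.59450757 0.16700962 0.055     ] lip ahead of front 0.015322695349451732
plain {'lipL': [0.516, -0.089], 'lipR': [0.505, -0.265], 'frL': [0.585, -0.088], 'frR': [0.574, -0.279], 'bkL': [0.833, -0.103], 'bkR': [0.818, -0.301], 'bis': [0.61, -0.186]}
front [ 0.5796773  -0.18347964  0.042     ] len 0.24682496487846117 yaw -4.318138483856996 lipyaw -3.414293060001171 w 0.17573211306506223 lip [ 0.5106488  -0.17712566  0.055     ] lip ahead of front 0.06931096497572294
[0.41245051 0.017802   0.        ]
[[ 0.903  0.429 -0.   ]
 [ 0.429 -0.903  0.002]
 [ 0.    -0.002 -1.   ]]
```

Frames measured: the plain frame has its front at (0.580,-0.183) and a yaw of about -4°, and its tray is out about 55 mm. The iced frame has its front at (0.610,0.170) and a yaw of about +4.2°, and its tray is home. I'll turn, shut the fingers and move over in front of the plain lip.

>>> play_rows(series=[[0,[0,0,0],[0,0,0.5]],[0,[0,0,0],[0,0,0.9]],[0,[0,0,0],[0,0,0.9]],[0,[0,0,0],[0,0,0.9]],[0,[0,0,0],[0,0,0.48]],[0,[0.2,-0.5,0],[0,0,0]],[0,[0.4,-1,0],[0,0,0]],[0,[0.4,-1,0],[0,0,0]]])

```text
t: 1.1
tool_pos: [0.3272, -0.4418, 0.2306]
tool_rot: [-3.139, 0.112, 0.001]
contact_force: [0.1, -0.1, 0.9]
opening: 0.0001
grip_force: 0.0
```

>>> play_rows(series=[[0,[0.4,-1,0],[0,0,0]],[0,[0.4,-1,0],[0,0,0]],[0,[0.4,-1,0.3],[0,0,0]],[0,[0.4,-1,0.4],[0,0,0]],[0,[0.4,-1,0.5],[0,0,0]],[0,[0.1,-0.5,0.5],[0,0,0]],[0,[0,0,0.5],[0,0,0]],[0,[0,0,0],[0,0,0]]])

```text
t: 2.1
tool_pos: [0.4492, -0.1748, 0.1186]
tool_rot: [-3.137, 0.109, 0.008]
contact_force: [-0.8, 0.3, 0.0]
opening: 0.0004
grip_force: 0.0
```

```bash
cat > st.py <<'E'
from h import *
from station import ctrl
def st():
    o=ctrl.get_obs();m=R.from_rotvec(o["tool_rot"]).as_matrix()
    print("t",round(o["t"],2),"pos",np.round(o["tool_pos"],4),"yaw",np.degrees(np.arctan2(m[1,0],m[0,0])).round(2),"tilt",m[:,2].round(3),"F",np.round(o["contact_force"],1),"open",round(o["opening"],3));return np.array(o["tool_pos"]),m
def go(x,y,z):
    p,m=st();print("rows-units",(m.T@(np.array([x,y,z])-p)/.05).round(2))
E
python3 -c "
from st import *
go(.451,-.173,.036)"
```

```text
t 2.1 pos [ 0.4492 -0.1748  0.1186] yaw -3.96 tilt [-0.005  0.003 -1.   ] F [-0.8  0.3  0. ] open 0.0
rows-units [ 0.04 -0.04  1.65]
```

>>> play_rows(series=[[0,[0,0,0.5],[0,0,0]],[0,[0,0,0.6],[0,0,0]],[0,[0.04,-0.04,0.4],[0,0,0]],[0,[0,0,0.15],[0,0,0]],[0,[0.2,0,0],[0,0,0]],[0,[0.2,0,0],[0,0,0]],[0,[0.15,0,0],[0,0,0]],[0,[0.1,0,0],[0,0,0]]])

```text
t: 3.1
tool_pos: [0.4866, -0.1769, 0.0394]
tool_rot: [3.139, -0.109, 0.002]
contact_force: [0.1, -0.2, -0.1]
opening: -0.0001
grip_force: 0.0
```

>>> play_rows(series=[[0,[0.06,0,0],[0,0,0]],[0,[0.06,0,0],[0,0,0]],[0,[0.06,0,0],[0,0,0]]])

```text
t: 3.48
tool_pos: [0.4945, -0.1773, 0.0387]
tool_rot: [-3.14, 0.11, 0.0]
contact_force: [-0.2, -0.4, -0.7]
opening: 0.0003
grip_force: 0.0
```

```bash
python3 -c "
from st import *
import cv2
from station import imaging
st()
i=imaging.get_image('top')['color'][90:240,190:430]
cv2.imwrite('pics/c1.png',cv2.resize(i,None,fx=3.3333,fy=3.3333,interpolation=cv2.INTER_CUBIC))"
```

```text
t 3.48 pos [ 0.4945 -0.1773  0.0387] yaw -4.02 tilt [-0.  0. -1.] F [-0.2 -0.4 -0.7] open 0.0
```

View pics/c1.png

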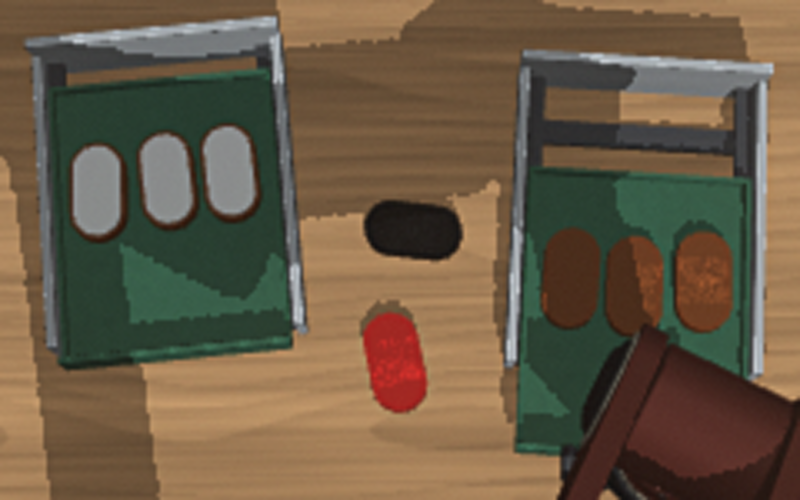

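The tray hasn't moved, and the fingers are just short of the lip. I'll push on gently and watch the force.

>>> play_rows(series=[[0,[0.05,0,0],[0,0,0]],[0,[0.05,0,0],[0,0,0]],[0,[0.06,0,0],[0,0,0]],[0,[0.08,0,0],[0,0,0]],[0,[0.08,0,0],[0,0,0]],[0,[0.08,0,0],[0,0,0]]])

```text
t: 4.28
tool_pos: [0.5145, -0.1788, 0.0387]
tool_rot: [3.14, -0.11, -0.001]
contact_force: [-2.0, -0.4, 1.4]
opening: -0.0
grip_force: 1.1
```

```bash
python3 -c "
from st import *
st()"
```

```text
t 4.28 pos [ 0.5145 -0.1788  0.0387] yaw -4.01 tilt [-0.  0. -1.] F [-2.  -0.4  1.4] open -0.0
```

>>> play_rows(series=[[0,[0.08,0,0],[0,0,0]],[0,[0.08,0,0],[0,0,0]],[0,[0.08,0,0],[0,0,0]],[0,[0.08,0,0],[0,0,0]],[0,[0.08,0,0],[0,0,0]],[0,[0.08,0,0],[0,0,0]],[0,[0.06,0,0],[0,0,0]]])

```text
t: 5.15
tool_pos: [0.5416, -0.1807, 0.0388]
tool_rot: [3.14, -0.11, -0.0]
contact_force: [-0.9, -2.7, -0.4]
opening: 0.0
grip_force: 1.1
```

>>> play_rows(series=[[0,[0.04,0,0],[0,0,0]],[0,[0.03,0,0],[0,0,0]]])

```text
t: 5.4
tool_pos: [0.5449, -0.1809, 0.0388]
tool_rot: [-3.14, 0.11, 0.0]
contact_force: [-2.8, -1.7, 0.0]
opening: 0.0002
grip_force: 1.0
```

>>> play_rows(series=[[0,[0.04,0,0],[0,0,0]],[0,[0.03,0,0],[0,0,0]]])

```text
t: 5.65
tool_pos: [0.5485, -0.1811, 0.0388]
tool_rot: [-3.14, 0.11, -0.0]
contact_force: [-2.2, -0.4, 0.2]
opening: 0.0003
grip_force: 1.0
```

>>> play_rows(series=[[0,[0.04,0,0],[0,0,0]],[0,[0.03,0,0],[0,0,0]]])

```text
t: 5.9
tool_pos: [0.552, -0.1813, 0.0388]
tool_rot: [-3.14, 0.11, -0.0]
contact_force: [-3.2, -1.7, -0.4]
opening: -0.0001
grip_force: 1.0
```

>>> play_rows(series=[[0,[0.03,0,0],[0,0,0]],[0,[0.03,0,0],[0,0,0]]])

```text
t: 6.15
tool_pos: [0.5549, -0.1815, 0.0388]
tool_rot: [-3.14, 0.11, 0.0]
contact_force: [-2.7, -1.1, 0.1]
opening: 0.0002
grip_force: 1.0
```

```bash
python3 -c "
from st import *
st()"
```

```text
t 6.15 pos [ 0.5549 -0.1815  0.0388] yaw -4.01 tilt [-0.  0. -1.] F [-2.7 -1.1  0.1] open 0.0
```

>>> play_rows(series=[[0,[0.03,0,0],[0,0,0]],[0,[0.02,0,0],[0,0,0]]])

```text
t: 6.4
tool_pos: [0.5567, -0.1817, 0.0388]
tool_rot: [-3.139, 0.11, 0.003]
contact_force: [-6.6, -0.9, 3.3]
opening: -0.0003
grip_force: 3.4
```

>>> play_rows(series=[[0,[0.03,0,0],[0,0,0]],[0,[0.02,0,0],[0,0,0]]])

```text
t: 6.65
tool_pos: [0.5568, -0.1816, 0.0388]
tool_rot: [-3.139, 0.109, 0.014]
contact_force: [-16.7, -0.1, 11.0]
opening: 0.0001
grip_force: 8.4
```

The position has stalled at 0.5568 and the force has risen from 3 N to 17 N, so the tray is at its stop. I'll ease off, back out, and go up.

>>> play_rows(series=[[0,[-0.08,0,0],[0,0,0]],[0,[-0.2,0,0],[0,0,0]],[0,[-0.3,0,0],[0,0,0]],[0,[-0.2,0,-0.4],[0,0,0]],[0,[0,0,-0.7],[0,0,0]],[0,[0,0,-0.7],[0,0,0]],[0,[0,-0.4,-0.2],[0,0,-0.5]],[0,[0,-0.8,0],[0,0,-0.54]]])

```text
t: 7.65
tool_pos: [0.5225, -0.1185, 0.1394]
tool_rot: [3.139, 0.122, 0.003]
contact_force: [0.3, 0.1, 0.1]
opening: 0.0003
grip_force: 0.0
```

```bash
python3 -c "
from st import *
go(.629,.1695,.12)"
```

```text
t 7.65 pos [ 0.5225 -0.1185  0.1394] yaw 4.46 tilt [ 0.002 -0.    -1.   ] F [0.3 0.1 0.1] open 0.0
rows-units [ 2.57 -5.58  0.39]
```

>>> play_rows(series=[[0,[0.4,-0.8,0],[0,0,0]],[0,[0.42,-1,0],[0,0,0]],[0,[0.42,-1,0],[0,0,0]],[0,[0.42,-1,0],[0,0,0]],[0,[0.42,-1,0],[0,0,0]],[0,[0.36,-0.6,0.2],[0,0,0.03]],[0,[0.06,-0.18,0.2],[0,0,0]],[0,[0,0,0],[0,0,0]]])

```text
t: 8.65
tool_pos: [0.6239, 0.1687, 0.1161]
tool_rot: [3.139, 0.115, -0.007]
contact_force: [0.1, 0.9, -0.4]
opening: 0.0003
grip_force: 0.0
```

```bash
python3 -c "
from st import *
import cv2
from station import imaging
go(.625,.1695,.038)
i=imaging.get_image('top')['color'][90:240,190:430]
w=imaging.get_image('wrist')
cv2.imwrite('pics/c2.png',cv2.resize(i,None,fx=3.3333,fy=3.3333,interpolation=cv2.INTER_CUBIC))
cv2.imwrite('pics/w2.png',w['color']);print([w[k] for k in('fx','cx','cy')],w['hand_eye'].round(3).tolist())"
```

```text
t 8.65 pos [0.6239 0.1687 0.1161] yaw 4.19 tilt [-0.005 -0.001 -1.   ] F [ 0.1  0.9 -0.4] open 0.0
rows-units [ 0.03 -0.01  1.56]
[309.70691628693146, 323.2870124818612, 198.5922376114355] [[0.001, -0.944, -0.33, 0.085], [1.0, 0.001, 0.001, 0.001], [-0.001, -0.33, 0.944, -0.143], [0.0, 0.0, 0.0, 1.0]]
```

View pics/c2.png

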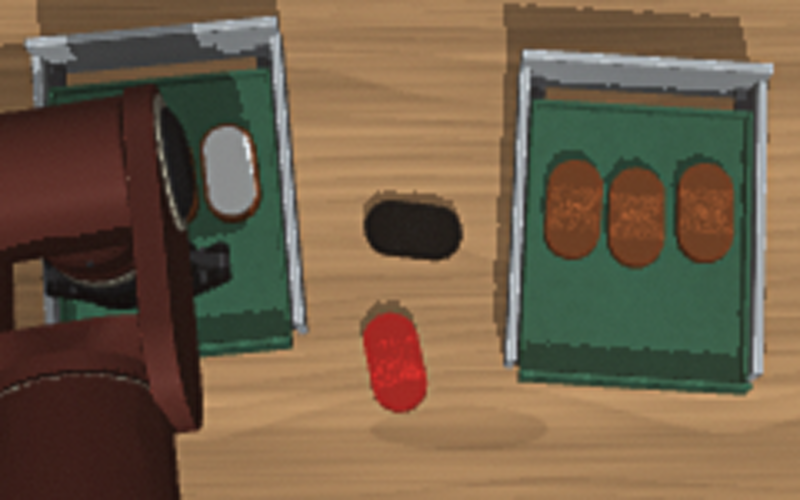

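View pics/w2.png

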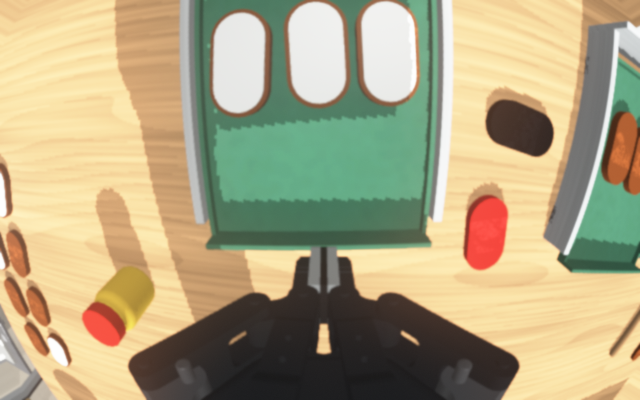

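The plain tray is now home with its biscuits undisturbed. The wrist view shows the iced lip at row ~240 (columns 208–430) and the nearest biscuit edge at row ~115. I'll check where the lip is relative to the TCP.

```bash
python3 -c "
from h import *
H=np.array([[0.001,-0.944,-0.33,0.085],[1,0.001,0.001,0.001],[-0.001,-0.33,0.944,-0.143]])
m=R.from_rotvec([3.139,.115,-.007]).as_matrix();p=np.array([.6239,.1687,.1161])
for u,v,z in((208,240,.055),(320,236,.055),(320,244,.055),(430,238,.055),(240,115,.035),(318,105,.035),(320,222,.03)):
  a=np.array([u-323.29,v-198.59]);r=np.hypot(*a);t=r/309.7
  d=H[:,:3]@np.r_[a/r*np.sin(t),np.cos(t)];o=p+m@H[:,3];d=m@d
  P=o+d*(z-o[2])/d[2];print(u,v,P.round(3),'rel tool',(m.T@(P-p)).round(3))"
```

```text
208 240 [0.597 0.255 0.055] rel tool [-0.02  -0.088  0.061]
320 236 [0.608 0.169 0.055] rel tool [-0.015 -0.001  0.061]
320 244 [0.602 0.168 0.055] rel tool [-0.022 -0.001  0.061]
430 238 [0.611 0.084 0.055] rel tool [-0.018  0.083  0.061]
240 115 [0.691 0.234 0.035] rel tool [ 0.072 -0.06   0.081]
318 105 [0.701 0.177 0.035] rel tool [ 0.077 -0.003  0.081]
320 222 [0.608 0.169 0.03 ] rel tool [-0.015 -0.001  0.086]
```

The wrist view puts the lip's inner face only about 15–20 mm behind the TCP, and the biscuits about 72 mm ahead. I'll shift 15 mm farther in, then lower.

>>> play_rows(series=[[0,[0.3,0,0],[0,0,0]],[0,[0,0,0.4],[0,0,0]],[0,[0,0,0.4],[0,0,0]],[0,[0,0,0.3],[0,0,0]],[0,[0,0,0.2],[0,0,0]],[0,[0,0,0.15],[0,0,0]],[0,[0,0,0.05],[0,0,0]],[0,[0,0,0],[0,0,0]]])

```text
t: 9.75
tool_pos: [0.6413, 0.1695, 0.0441]
tool_rot: [-3.14, -0.112, -0.001]
contact_force: [-0.3, -0.3, 0.2]
opening: -0.0
grip_force: 0.0
```

```bash
python3 -c "
from st import *
go(.6,.168,.038)"
```

```text
t 9.75 pos [0.6413 0.1695 0.0441] yaw 4.07 tilt [ 0.001  0.    -1.   ] F [-0.3 -0.3  0.2] open -0.0
rows-units [-0.83 -0.03  0.12]
```

>>> play_rows(series=[[0,[0,0,0.12],[0,0,0]],[0,[-0.08,0,0],[0,0,0]],[0,[-0.08,0,0],[0,0,0]],[0,[-0.06,0,0],[0,0,0]],[0,[-0.06,0,0],[0,0,0]],[0,[-0.06,0,0],[0,0,0]],[0,[-0.06,0,0],[0,0,0]],[0,[-0.06,0,0],[0,0,0]]])

```text
t: 10.75
tool_pos: [0.6179, 0.1678, 0.0378]
tool_rot: [-3.14, -0.112, -0.0]
contact_force: [1.0, -0.9, -0.4]
opening: -0.0001
grip_force: 0.0
```

>>> play_rows(series=[[0,[-0.06,0,0],[0,0,0]],[0,[-0.08,0,0],[0,0,0]],[0,[-0.08,0,0],[0,0,0]],[0,[-0.08,0,0],[0,0,0]]])

```text
t: 11.25
tool_pos: [0.6032, 0.1666, 0.0379]
tool_rot: [3.139, 0.111, 0.001]
contact_force: [2.1, 0.1, -1.6]
opening: -0.0001
grip_force: 1.1
```

```bash
python3 -c "
from st import *
st()
from station import imaging
import cv2
cv2.imwrite('pics/w3.png',imaging.get_image('wrist')['color'])"
```

```text
t 11.25 pos [0.6032 0.1666 0.0379] yaw 4.07 tilt [ 0.001 -0.    -1.   ] F [ 2.1  0.1 -1.6] open -0.0
```

View pics/w3.png

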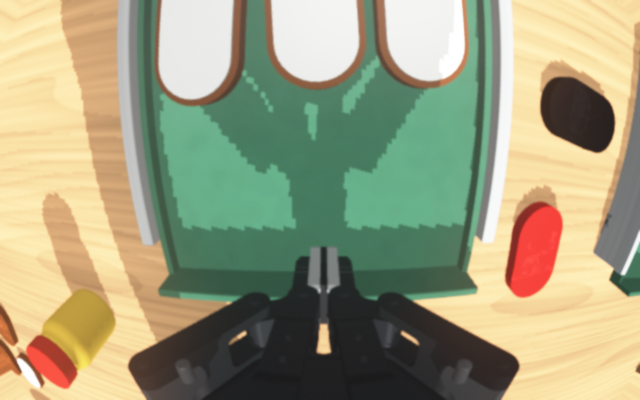

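The fingertips (323,270) sit behind the lip (row ~285), well clear of the biscuits (nearest edge at row ~103). The tray is moving at about 2 N, so I'll keep drawing.

>>> play_rows(series=[[0,[-0.08,0,0],[0,0,0]],[0,[-0.09,0,0],[0,0,0]],[0,[-0.1,0,0],[0,0,0]],[0,[-0.1,0,0],[0,0,0]],[0,[-0.1,0,0],[0,0,0]],[0,[-0.1,0,0],[0,0,0]],[0,[-0.1,0,0],[0,0,0]],[0,[-0.1,0,0],[0,0,0]]])

```text
t: 12.3
tool_pos: [0.5645, 0.164, 0.038]
tool_rot: [-3.14, -0.111, -0.001]
contact_force: [2.0, -1.2, 0.8]
opening: 0.0
grip_force: 1.2
```

>>> play_rows(series=[[0,[-0.1,0,0],[0,0,0]],[0,[-0.1,0,0],[0,0,0]],[0,[-0.1,0,0],[0,0,0]],[0,[-0.1,0,0],[0,0,0]],[0,[-0.1,0,0],[0,0,0]],[0,[-0.1,0,0],[0,0,0]],[0,[-0.1,0,0],[0,0,0]]])

```text
t: 13.18
tool_pos: [0.5295, 0.1615, 0.0378]
tool_rot: [-3.14, -0.111, -0.0]
contact_force: [2.2, -1.5, 1.1]
opening: 0.0002
grip_force: 1.2
```

>>> play_rows(series=[[0,[-0.1,0,0],[0,0,0]],[0,[-0.1,0,0],[0,0,0]],[0,[-0.08,0,0],[0,0,0]],[0,[-0.06,0,0],[0,0,0]],[0,[-0.05,0,0],[0,0,0]]])

```text
t: 13.8
tool_pos: [0.5101, 0.1601, 0.0378]
tool_rot: [3.14, 0.112, -0.0]
contact_force: [1.7, -1.7, 0.4]
opening: -0.0
grip_force: 1.1
```

>>> play_rows(series=[[0,[-0.05,0,0],[0,0,0]],[0,[-0.05,0,0],[0,0,0]],[0,[-0.04,0,0],[0,0,0]],[0,[-0.04,0,0],[0,0,0]]])

```text
t: 14.3
tool_pos: [0.5012, 0.1595, 0.0377]
tool_rot: [3.14, 0.112, -0.0]
contact_force: [2.5, -2.6, 0.4]
opening: -0.0001
grip_force: 1.1
```

>>> play_rows(series=[[0,[-0.03,0,0],[0,0,0]],[0,[-0.03,0,0],[0,0,0]],[0,[-0.03,0,0],[0,0,0]]])

```text
t: 14.68
tool_pos: [0.4968, 0.1592, 0.0378]
tool_rot: [3.14, 0.111, -0.0]
contact_force: [1.8, -1.7, 0.1]
opening: 0.0003
grip_force: 1.0
```

>>> play_rows(series=[[0,[-0.03,0,0],[0,0,0]],[0,[-0.02,0,0],[0,0,0]]])

```text
t: 14.92
tool_pos: [0.4942, 0.159, 0.0377]
tool_rot: [-3.14, -0.111, 0.0]
contact_force: [2.2, -2.1, -0.3]
opening: -0.0002
grip_force: 1.0
```

>>> play_rows(series=[[0,[-0.03,0,0],[0,0,0]],[0,[-0.03,0,0],[0,0,0]]])

```text
t: 15.18
tool_pos: [0.4939, 0.159, 0.038]
tool_rot: [-3.139, -0.111, -0.012]
contact_force: [15.0, -0.1, -10.6]
opening: 0.0
grip_force: 7.0
```

>>> play_rows(series=[[0,[-0.03,0,0],[0,0,0]],[0,[-0.02,0,0],[0,0,0]]])

```text
t: 15.42
tool_pos: [0.4939, 0.1592, 0.0386]
tool_rot: [-3.138, -0.111, -0.022]
contact_force: [21.3, 1.1, -15.4]
opening: 0.0
grip_force: 10.4
```

The tray has stalled at 0.4939 with the force rising to 21 N, so it's at the front stop. I'll ease off the lip, lift straight up and back away.

>>> play_rows(series=[[0,[0.08,0,0],[0,0,0]],[0,[0.14,0,0],[0,0,0]],[0,[0.06,0,0],[0,0,0]],[0,[0,0,-0.2],[0,0,0]],[0,[0,0,-0.5],[0,0,0]],[0,[0,0,-0.8],[0,0,0]],[0,[0,0,-0.9],[0,0,0]],[0,[0,0,-0.9],[0,0,0]]])

```text
t: 16.42
tool_pos: [0.5023, 0.1597, 0.2048]
tool_rot: [-3.139, -0.112, 0.0]
contact_force: [0.3, -0.2, -0.1]
opening: 0.0003
grip_force: 0.0
```

>>> play_rows(series=[[0,[0,0.6,-0.4],[0,0,0]],[0,[0,1,0],[0,0,0]],[0,[0,1,0],[0,0,0]],[0,[0,1,0],[0,0,0]],[0,[0,1,0],[0,0,0]],[0,[0,1,0],[0,0,0]],[0,[0,0.6,0],[0,0,0]],[0,[0,0,0],[0,0,0]]])

```text
t: 17.42
tool_pos: [0.5245, -0.1511, 0.2232]
tool_rot: [-3.14, -0.107, 0.0]
contact_force: [0.4, 0.2, 0.3]
opening: -0.0002
grip_force: 0.0
```

```bash
python3 -c "
from st import *
st()
from station import imaging
import cv2
cv2.imwrite('pics/t4.png',imaging.get_image('top')['color'])"
```

```text
t 17.43 pos [ 0.5245 -0.1511  0.2232] yaw 3.89 tilt [-0.  0. -1.] F [0.4 0.2 0.3] open -0.0
```

View pics/t4.png

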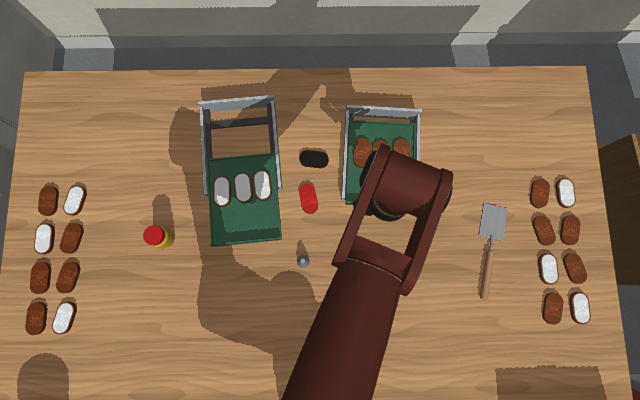

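The iced tray is fully out (lip at y ~243) with its biscuits (222–262, 188) still lying on it. The plain tray is home, the jar, nozzle and spatula haven't moved, and the arm is clear at z 0.22. I'll hand in.

```bash
python3 -c "
from station import ctrl
print(ctrl.finish_job())"
```

```text
the job is handed in; nothing more can be done
None
```

I pushed the plain tray home to its stop, then drew the iced tray out to its front stop; biscuits, jar, nozzle and spatula look undisturbed, the arm finished clear, and the job is handed in (no verdict was returned).

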